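# Prop open the hood of a barrel tumbler

## Robot

A 6-joint arm with a two-finger parallel gripper is mounted at the origin on the work surface. World frame = base frame: x ahead of the robot, y to its left, z up, the work surface at z = 0. Lengths are in m, angles in degrees, forces in N, time in s.
With the tool pointing down it reaches from about 0.4 to 0.825 m from the base axis. Payload 7 kg.
Tool frame: the origin (TCP) lies midway between the tips of the shut fingers; the grasp point (between the pads) lies 19 mm behind it; z points along the fingers, y is the line along which they close (so a half turn about z gives the same grasp; the last joint's range is limited). The gripper opens to 88 mm and grips with 3 to 60 N. Pads are 19 mm wide; open, the fingers measure 130 mm over their backs; the gripper's body (78 mm by 193 mm) begins 47 mm behind the grasp point.
Start: joints at [-47.664, 20.546, 0.682, 0, -70.136, -16.507], TCP at [0.294, -0.608, 0.227] pointing down, gripper open.
Joint ranges: [-176.03, 176.03], [-82.01, 121.73], [-58.28, 71.71], [-173.87, 95.51], [-174.79, -0.11], [-173.66, 173.66]. Speed limits (degrees/s): [136.94, 136.94, 172.46, 180, 180, 180].

## Interface

Orientations are given as [roll, pitch, yaw] about the fixed x, y, z axes, in that order (R = Rz(yaw) Ry(pitch) Rx(roll)).
In Python, from plant import ctrl gives the robot as it stands. The module is installed in compiled form; this text tells all that it offers.
- The arm moves only by the tool send_rows, never from a script. Its argument "plan" is a list that holds one entry, the list of rows, each a list of 6 numbers: the shift along the tool's x, y, z in cm, then the turn, a rotation vector about the tool's x, y, z in degrees. A call has 1 to 8 rows; each row is the pose to reach, as a shift and turn from the pose commanded when the call began, along the tool's axes at that moment; what a row does not reach only later rows make up. A row lasts 1/12 s, in which the tool goes at most 41.7 mm and 7.16 degrees, less where a joint would pass 70% of its speed; a pose out of reach is approached as far as the arm can. A call with a gripper value outside its range is refused whole. "fingers" is the opening, from 0 (shut) to 1 (fully open), set as the call begins (left out, the last holds). The fingers move at their own pace and stop on an object; the grip force is fixed at half the most. Time passes only in rows, so rows that repeat a pose let the fingers close. It gives the time, the measured TCP pose, the force, the opening and the grip force at its end, in the units of the state.
- ctrl.get_obs(): the state, without advancing time (a new reading comes with each control period).
- ctrl.snapshot(name): name is "side" or "top" or "wrist"; returns a dict with "img" (420x560x3 uint8, red, green, blue), "K" (3x3 intrinsics, pixels), "k1" (the pictures are not rectified: a ray, as slopes to the right and down, at radius r is drawn at 1 + k1 r^2 times it, then the intrinsics apply), "pose" (4x4, takes a point from camera to world coordinates). Camera axes: x right, y down, z forward; pixel columns grow to the right and rows downward; lengths in m; the calibration is good to about 2 mm. A picture is of the moment at which its call begins. There is no depth.
- ctrl.close_job(): hands the job in; it is judged then, once.
The state is a dict: "clock": time; "joint_pos": joint angles; "qvel": joint speeds; "tau": joint torques, N m; "tool_pos": TCP position; "orientation": TCP orientation; "force": force on the tool from outside, world axes, zero at the start; "moment": the same for the moment, N m; "opening": finger opening in m; "gripper_force": force on a finger pad.
Only numpy, scipy, OpenCV 4.12 (cv2) and the standard library are available. Lean on these libraries where they do the work, as an engineer would, in place of code of your own. Each camera call takes 0.05 s, during which the arm holds its last target. There are 200 camera calls.

## Task

Open the hood of the barrel tumbler and prop it so that the barrel can be changed: raise the hood until it leans back by itself, swing the prop rod up to its stop, then ease the hood down, without letting it drop, until it rests on the rod with the rod's ball end fully home in the yellow socket. Let go, and leave the barrel and everything else on the bench where it is.

Things in the scene. Friction and masses are not known exactly. Their poses are not given: they have to be found in the camera images.
- tumbler: Barrel tumbler, fixed to the bench: dark teal sheet-steel tub 200 mm deep (x) by 250 mm long (y), rim at 95 mm. Origin on the bench under the tub's centre; -x is its front (aluminium panel with dial and red switch), +x its hinged back, -y the end with the prop rod, 35 mm outside the tub's end wall.
- hood (a joint): The hood, a 46 mm high light grey steel cover with a clear window, about 0.9 kg, hinged along the tub's back rim; turns right-handed about the tumbler's +y. 0 = closed, grows as its front rises, 1.68 rad = wide open on its back stop, just past upright. Let go beyond about 1.4 rad it leans back on the stop and stays; lower down it falls shut. Propped on the rod it stands at 0.85 rad.
- hood_hinge (a point): Point on the hood's hinge line, midway along it: (100, 0, 95) mm in the tumbler's frame; axes as the tumbler's, the hinge line runs along y.
- hood_handle (a point): Middle of the hood's black front handle: a round bar 12 mm thick and 110 mm long along the tumbler's y, its centre 42 mm in front of the hood's front face, (-242, 0, 23) mm from the hinge point with the hood closed (so 118 mm over the bench; 333 mm when wide open, when it stands above the hood). Clear space all round it. Its axes turn with the hood.
- prop_rod (a joint): The prop rod's angle: 0 = lying level along the tub's -y end, pointing to the tumbler's back (+x); grows as its free end swings up; stop at 1.062 rad. Its foot is stiff: it stays where it is left and takes about 2 N at the grip to swing. It can be swung up only when the hood is open. Seated in the socket it stands at 1.047 rad, a touch short of the stop.
- rod_pivot (a point): Centre of the rod's foot pivot, (-70, -160, 75) mm in the tumbler's frame; axes as the tumbler's; the rod swings in the tumbler's x-z plane.
- rod_grip (a point): Middle of the rod's orange sleeve (14 mm thick, 36 mm long), 130 mm from the pivot. The rod's x axis runs from foot to tip. 28 mm is free between sleeve and tub wall; the raised hood stands only about 50 mm behind the resting sleeve's middle (+x), so if the hand leans, lean it to the tumbler's front.
- rod_tip (a point): Centre of the black rubber ball (16 mm across) at the rod's free end, 165 mm from the pivot. The rod is steel, 8 mm thick.
- hood_socket (a point): Where the ball's centre lies when it is home in the yellow socket: a V-shaped metal keeper, 30 mm wide along y and about 40 mm across its mouth, on an arm outside the hood's -y end, opening downward with the hood closed; (-150, -160, 15) mm from the hinge point with the hood closed. Moves with the hood.
- barrel: Black rubber barrel, 86 mm across and 110 mm long, lying loose on two rollers inside the tub under the hood; its top is 130 mm over the bench. Origin at its centre. Leave it.
- spare_barrel: Spare black rubber barrel standing upright left of the tumbler, 86 mm across, 118 mm high; origin at its underside. Leave it.
- spool_red: Red thread spool, 48 mm across, 40 mm high, near the tumbler's front and rod end; origin at its underside. Leave it.
- spool_black: Black thread spool, 48 mm across, 40 mm high, beside the tumbler's rod end; origin at its underside. Leave it.
- bead_tray: Clear open tray of beads, 160 x 120 x 45 mm, on the left of the bench; origin at its underside. Leave it.
- pliers: Pliers with orange handles, 180 mm long, lying on the blue mat on the right. Leave it.
- awl: Awl with wooden handle, 170 mm long, lying on the blue mat. Leave it.
- spray_can: Spray can with gold cap, 52 mm across, 179 mm high, on the left; origin at its underside. Leave it.

How it is judged:
By the outcome, as a careful person would: the job done as asked, in the order asked, and still so for the second after the job is handed in, with the robot touching nothing.
It also fails if it takes over 72 s, if anything falls off the work surface, if the arm or the gripper's body presses on something with over 40 N, if the wrist force passes 120 N, or if a joint passes its speed limit or range.

## Working session

There is one attempt and no reset: what is moved stays moved. The work goes in short steps, Python scripts to look and compute and a tool call to move; the robot and the scene stay as the last step left them, time stands still between calls to the robot, and variables do not carry over. Pictures are saved under pics/ and viewed, at most 10 in all, crops included, and the job is handed in when it is done.

Besides the shell and the picture viewer there is one more tool, called after ">>>" as a command line: name --argument value ..., lists and objects as JSON in quotes. send_rows: Moves the arm, as the interface text tells. Its arguments: {"type":"object","properties":{"plan":{"type":"array","items":{"type":"array","items":{"type":"array","items":{"type":"number"}}}},"fingers":{"type":"number"}},"required":["plan"]}

```bash
mkdir -p pics; python3 - <<'E'
from plant import ctrl
import cv2,pickle
S={}
for n in("side","top"):
    s=ctrl.snapshot(n);S[n]=s
    cv2.imwrite(f"pics/{n}0.png",s["img"][:,:,::-1]);print(n,s["K"].tolist(),s["k1"],s["pose"].round(3).tolist())
pickle.dump(S,open("s0.pkl","wb"))
o=ctrl.get_obs();print(o)
E
```

```text
side [[439.12580676277344, 0.0, 279.90302437592845], [0.0, 439.12580676277344, 208.40152511711983], [0.0, 0.0, 1.0]] -0.10950981762218655 [[0.993, -0.063, 0.102, 0.394], [-0.12, -0.569, 0.814, -1.123], [0.007, -0.82, -0.572, 0.896], [0.0, 0.0, 0.0, 1.0]]
top [[521.6620488512574, 0.0, 283.1814519838491], [0.0, 521.6620488512574, 210.647225665703], [0.0, 0.0, 1.0]] -0.031058913282716014 [[0.005, -0.995, 0.101, 0.366], [-1.0, -0.006, -0.005, -0.023], [0.006, -0.101, -0.995, 1.953], [0.0, 0.0, 0.0, 1.0]]
{'clock': 0.1, 'joint_pos': array([-4.76638966e+01,  2.05877715e+01,  6.39991071e-01, -1.81411915e-02,
       -7.01363786e+01, -1.65069806e+01]), 'qvel': array([ 0.01432068, -0.11207692,  0.18070468,  0.04565499, -0.07280595,
       -0.02482776]), 'tau': array([-1.24104936e-03, -5.84162879e+01,  2.93751222e+01,  7.01551706e+00,
        1.01434972e-02, -5.65454934e-05]), 'tool_pos': array([ 0.29388063, -0.60718498,  0.22571749]), 'orientation': array([ 1.79914464e+02, -7.56255949e-03, -1.54177048e+02]), 'force': array([0.08200173, 0.21613629, 0.15033801]), 'moment': array([ 0.03242021, -0.00460362, -0.02173652]), 'gripper_force': 0.0, 'opening': 0.08744374802881269}
```

View pics/side0.png

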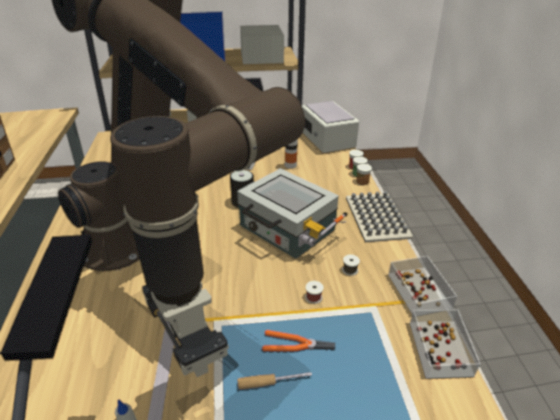

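View pics/top0.png

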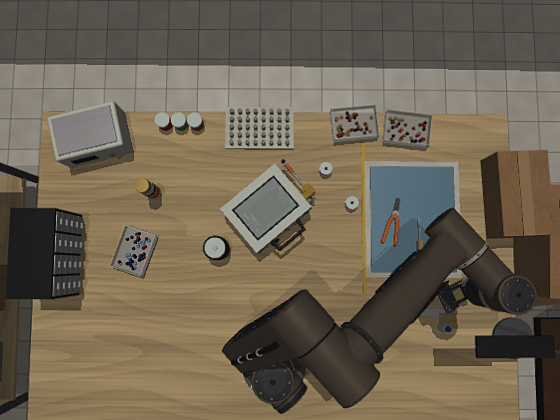

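The side view shows the tumbler near (290,210), with the orange sleeve and yellow socket at about (325,228). In the top view it sits at (267,208), with the handle at (290,236) and the rod end at (295,180). I'll zoom in on both.

```bash
python3 - <<'E'
import pickle,cv2,numpy as np
S=pickle.load(open("s0.pkl","rb"))
a=S["top"]["img"][150:260,210:330];b=S["side"]["img"][160:260,225:355]
a=cv2.resize(a,(480,440),interpolation=cv2.INTER_CUBIC);b=cv2.resize(b,(520*440//400//2*1,440*1//1)) if 0 else cv2.resize(b,None,fx=4,fy=4,interpolation=cv2.INTER_CUBIC)
cv2.imwrite("pics/ct.png",a[:,:,::-1]);cv2.imwrite("pics/cs.png",b[:,:,::-1])
E
```

```text
(no output)
```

View pics/ct.png

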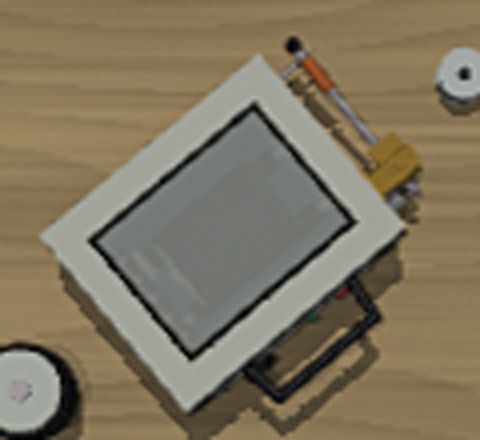

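View pics/cs.png

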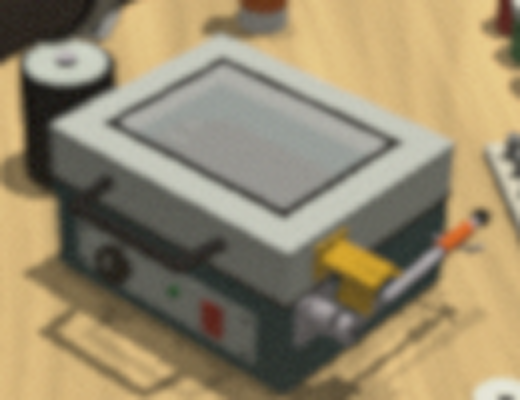

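The zoomed crops give the hood's four top corners, the handle bar ends, the sleeve and the ball in both views. The next step is a least-squares fit of the tumbler's x, y and yaw to these points.

```bash
cat > h.py <<'E'
import numpy as np,pickle,os,cv2
from scipy.spatial.transform import Rotation as R
from scipy.optimize import least_squares
from plant import ctrl
def proj(s,P):
    c=(np.asarray(P)-s["pose"][:3,3])@s["pose"][:3,:3]
    u=c[:,:2]/c[:,2:]; u=u*(1+s["k1"]*(u**2).sum(1,keepdims=True))
    return u@s["K"][:2,:2].T+s["K"][:2,2]
def T2W(p,t):  # tumbler frame mm -> world m
    return R.from_euler("z",p[2]).apply(np.atleast_2d(t)/1000.)+[p[0],p[1],0]
def tool(p,lean,along):
    """tool rotation: points down, leaning hand by lean deg to tumbler front; closes along 'x' or 'y' of tumbler"""
    a=np.radians(lean); z=np.array([np.sin(a),0,-np.cos(a)])
    y=np.array([-np.cos(a),0,-np.sin(a)]) if along=="x" else np.array([0,1.,0])
    M=np.c_[np.cross(y,z),y,z]
    return R.from_euler("z",p[2])*R.from_matrix(M)
def flip(r): return r*R.from_euler("z",np.pi)
def hood(th,l): # hood point l (closed, from hinge, mm) -> tumbler mm
    x,y,z=l;c,s=np.cos(th),np.sin(th)
    return np.array([100+x*c+z*s,y,95-x*s+z*c])
def delta(pos,rot,o=None):
    """row (cm,deg) from the measured pose to TCP pos/rot"""
    o=o or ctrl.get_obs(); r0=R.from_euler("xyz",o["orientation"],degrees=True)
    return np.r_[r0.inv().apply(np.ravel(pos)-o["tool_pos"])*100,(r0.inv()*rot).as_rotvec(degrees=True)]
def show(n=""):
    o=ctrl.get_obs();print(n,"t%.2f"%o["clock"],"pos",o["tool_pos"].round(4),"rpy",o["orientation"].round(1),"F",o["force"].round(1),"op %.4f gf %.1f"%(o["opening"],o["gripper_force"]),"q",o["joint_pos"].round(0))
    return o
if os.path.exists("p.npy"): p=np.load("p.npy")
E
python3 - <<'E'
from h import *
S=pickle.load(open("s0.pkl","rb"))
Tm=[[100,-125,141],[-100,-125,141],[-100,125,141],[100,125,141],[-142,0,118],[95,-160,75],[60,-160,75]]
top=np.array([[262,55],[406,232],[188,412],[42,235],[329,359],[293,45],[317,72]])/4+[210,150]
side=np.array([[452,147],[290,252],[52,127],[222,37],[130,234],[482,216],[458,235]])/4+[225,160]
def f(p,full=0):
    W=T2W(p,Tm);return np.r_[proj(S["top"],W)-top,proj(S["side"],W)-side].ravel()
s=least_squares(f,[.56,.03,.68],loss="soft_l1");p=s.x;np.save("p.npy",p)
print(p,np.degrees(p[2]));print(s.fun.reshape(-1,2).round(1).tolist() if s.fun.size==28 else "")
H=[-242,0,23]
for th in(0,.85,1.62): print(th,T2W(p,hood(th,H)))
print(T2W(p,[60,-160,75]))
pos=T2W(p,hood(0,H))[0]
r=tool(p,0,"x")
for q in(r,flip(r)): print(q.as_euler("xyz",degrees=True),delta(pos+[0,0,.1],q).round(2))
E
```

```text
[0.56299815 0.02748593 0.70979358] 40.66817647338646
[[-0.8, -1.3], [0.2, -2.6], [-0.0, -1.1], [-0.4, -0.7], [-0.1, -1.7], [-0.2, -0.4], [0.0, 0.0], [0.4, -0.8], [-0.5, 1.0], [-0.8, -0.0], [-0.8, -0.5], [-1.6, 0.7], [-0.8, 4.1], [-1.4, 4.1]]
0 [[ 0.45529166 -0.06505223  0.118     ]]
0.85 [[ 5.30810239e-01 -1.68947615e-04  2.91989470e-01]]
1.62 [[0.66530009 0.11538067 0.33557589]]
[[ 0.71277629 -0.05477286  0.075     ]]
[180.           0.         -49.33182353] [-3.8140e+01  4.1770e+01  8.3000e-01  7.0000e-02  7.0000e-02 -1.0485e+02]
[-180.            0.          130.66817647] [-3.814e+01  4.177e+01  8.300e-01  7.000e-02 -6.000e-02  7.515e+01]
```

>>> send_rows --plan '[[[-2.5,2.6,0,0,0,-6.5],[-5,5.2,0,0,0,-13],[-7.5,7.8,0,0,0,-19.5],[-10,10.5,0,0,0,-26],[-12.5,13,0,0,0,-32.5],[-15,15.6,0,0,0,-39],[-17,18.2,0,0,0,-45.5],[-19,20.9,0.4,0,0,-52]]]' --fingers 0.6

```text
clock: 0.77
tool_pos: [0.3744, -0.3352, 0.2229]
orientation: [-180.0, -0.0, -101.8]
force: [0.4, 0.7, 0.6]
opening: 0.0527
gripper_force: 0.0
```

```bash
python3 - <<'E'
from h import *
S=pickle.load(open("s0.pkl","rb"))
Tm=[[100,-125,141],[-100,-125,141],[-100,125,141],[100,125,141],[-142,0,118]]
top=np.array([[262,55],[406,232],[188,412],[42,235],[329,359]])/4+[210,150]
side=np.array([[452,147],[290,252],[52,127],[222,37],[130,234]])/4+[225,160]
def f(p): W=T2W(p,Tm);return np.r_[proj(S["top"],W)-top,proj(S["side"],W)-side].ravel()
s=least_squares(f,[.56,.03,.68]);p=s.x;np.save("p.npy",p);print(p,s.fun.round(1).tolist())
show();print(delta(T2W(p,hood(0,[-242,0,23]))[0]+[0,0,.1],tool(p,0,"x")).round(2))
E
```

```text
[0.56204741 0.02675687 0.70189167] [-0.2, -1.0, 0.4, -2.0, -0.2, -0.9, -0.2, -0.7, -0.1, -1.2, 0.2, -0.4, -1.2, 1.2, -1.0, -0.1, -0.7, -0.4, -2.2, 0.7]
 t0.77 pos [ 0.3744 -0.3352  0.2229] rpy [-180.    -0.  -101.8] F [0.4 0.7 0.6] op 0.0527 gf 0.0 q [-19.   4. -21.   0. -65.   8.]
[-2.808e+01 -2.210e+00  4.800e-01 -3.000e-02 -3.000e-02 -5.205e+01]
```

>>> send_rows --plan '[[[-3.5,-0.3,0,0,0,-6.5],[-7,-0.6,0,0,0,-13],[-10.5,-0.9,0,0,0,-19.5],[-14,-1.2,0.1,0,0,-26],[-17.5,-1.5,0.2,0,0,-32.5],[-21,-1.8,0.3,0,0,-39],[-24.5,-2,0.4,0,0,-45.5],[-28.1,-2.2,0.5,0,0,-52]]]'

```text
clock: 1.43
tool_pos: [0.4546, -0.0649, 0.2175]
orientation: [-180.0, 0.0, -49.8]
force: [0.8, -1.2, -0.4]
opening: 0.0522
gripper_force: 0.0
```

>>> send_rows --plan '[[[0,0,0,0,0,0],[0,0,0,0,0,0]]]'

```text
clock: 1.6
tool_pos: [0.4549, -0.0649, 0.2173]
orientation: [180.0, 0.0, -50.0]
force: [-1.0, -0.5, 0.2]
opening: 0.0527
gripper_force: 0.0
```

```bash
python3 - <<'E'
from h import *
show();s=ctrl.snapshot("wrist");pickle.dump(s,open("w1.pkl","wb"));im=s["img"][:,:,::-1].copy()
for q in proj(s,T2W(p,[[-142,55,118],[-142,-55,118],[-142,0,118],[-100,-125,141],[-100,125,141]])): cv2.circle(im,tuple(int(v) for v in q),3,(0,0,255),1)
cv2.imwrite("pics/w1.png",im);print(s["pose"].round(3).tolist())
print(delta(T2W(p,hood(0,[-242,0,23]))[0]+[0,0,-.019],tool(p,0,"x")).round(2))
E
```

```text
t1.60 pos [ 0.4549 -0.0649  0.2173] rpy [180.   0. -50.] F [-1.  -0.5  0.2] op 0.0527 gf 0.0 q [ 17.   0. -26.  -0. -64.  23.]
[[-0.766, -0.62, -0.173, 0.5], [-0.643, 0.738, 0.204, -0.12], [0.001, 0.267, -0.964, 0.375], [0.0, 0.0, 0.0, 1.0]]
[-0.13  0.   11.83  0.04  0.03 -0.32]
```

View pics/w1.png

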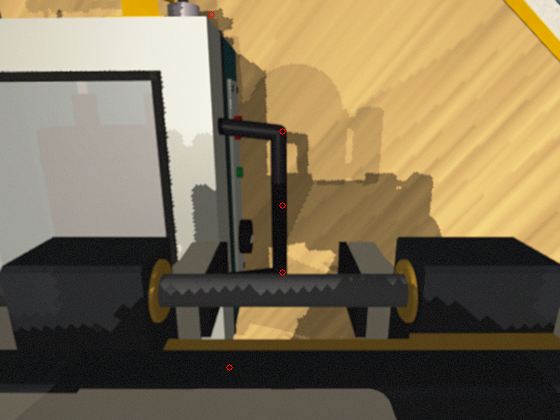

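The wrist view shows the bar at columns 275–288, with the projected points lying on it. The fit is good, so I'll narrow the fingers, descend and grip.

>>> send_rows --plan '[[[0,0,1,0,0,0],[0,0,3,0,0,0],[0,0,5,0,0,0],[0,0,7,0,0,0],[0,0,9,0,0,0],[0,0,10.5,0,0,0],[0,0,11.4,0,0,0],[0,0,11.8,0,0,0]]]' --fingers 0.32

```text
clock: 2.32
tool_pos: [0.4534, -0.0678, 0.0978]
orientation: [179.9, 0.1, -50.3]
force: [-0.4, 0.3, -0.1]
opening: 0.028
gripper_force: 0.0
```

>>> send_rows --plan '[[[0,0,0,0,0,0],[0,0,0,0,0,0],[0,0,0,0,0,0],[0,0,0,0,0,0],[0,0,0,0,0,0]]]' --fingers 0

```text
clock: 2.73
tool_pos: [0.4586, -0.0643, 0.1011]
orientation: [-179.5, -0.1, -50.1]
force: [6.9, 10.7, -5.8]
opening: 0.0109
gripper_force: 30.0
```

```bash
python3 - <<'E'
from h import *
o=show();r0=R.from_euler("xyz",o["orientation"],degrees=True)
H=[-242,0,23];b=T2W(p,hood(0,H))[0]
for th in np.linspace(0,1.65,23)[1:]:
    print(round(th,3),(r0.inv().apply(T2W(p,hood(th,H))[0]-b)*100).round(1).tolist())
E
```

```text
t2.73 pos [ 0.4586 -0.0643  0.1011] rpy [-1.795e+02 -1.000e-01 -5.010e+01] F [ 6.9 10.7 -5.8] op 0.0109 gf 30.0 q [ 16.   8. -35.  -0. -47.  24.]
0.075 [0.0, -0.3, -1.8]
0.15 [0.0, -0.6, -3.6]
0.225 [0.0, -1.2, -5.3]
0.3 [0.0, -1.8, -7.0]
0.375 [0.0, -2.6, -8.7]
0.45 [0.0, -3.5, -10.3]
0.525 [-0.0, -4.5, -11.8]
0.6 [-0.0, -5.6, -13.2]
0.675 [-0.0, -6.9, -14.6]
0.75 [-0.0, -8.2, -15.8]
0.825 [-0.0, -9.6, -17.0]
0.9 [-0.0, -11.1, -18.0]
0.975 [-0.0, -12.7, -18.9]
1.05 [-0.0, -14.3, -19.7]
1.125 [-0.1, -16.0, -20.4]
1.2 [-0.1, -17.8, -20.9]
1.275 [-0.1, -19.5, -21.4]
1.35 [-0.1, -21.3, -21.6]
1.425 [-0.1, -23.1, -21.8]
1.5 [-0.1, -25.0, -21.8]
1.575 [-0.1, -26.8, -21.7]
1.65 [-0.1, -28.6, -21.4]
```

>>> send_rows --plan '[[[0,-0.5,-0.5,0,0,0],[0,-0.7,-1.4,0,0,0],[0,-0.9,-2.8,0,0,0],[0,-1.2,-4,0,0,0],[0,-1.7,-5.5,0,0,0],[0,-2.3,-7.2,0,0,0],[0,-3.1,-8.9,0,0,0],[0,-4,-10.5,0,0,0]]]'

```text
clock: 3.4
tool_pos: [0.4848, -0.0418, 0.206]
orientation: [179.9, -0.0, -50.2]
force: [1.9, -4.2, -6.1]
opening: 0.0111
gripper_force: 30.0
```

```bash
python3 - <<'E'
from h import *
o=show();print(T2W(p,hood(.45,[-242,0,23]))[0]-[0,0,.019])
E
```

```text
t3.40 pos [ 0.4848 -0.0418  0.206 ] rpy [179.9  -0.  -50.2] F [ 1.9 -4.2 -6.1] op 0.0111 gf 30.0 q [ 18.   4. -24.   0. -62.  21.]
[ 0.47964953 -0.04291278  0.20197194]
```

>>> send_rows --plan '[[[0,-1,-1.5,0,0,0],[0,-2.1,-2.9,0,0,0],[0,-3.4,-4.3,0,0,0],[0,-4.7,-5.5,0,0,0],[0,-6.1,-6.7,0,0,0],[0,-7.6,-7.7,0,0,0],[0,-9.2,-8.6,0,0,0],[0,-10.8,-9.4,0,0,0]]]'

```text
clock: 4.07
tool_pos: [0.5668, 0.0274, 0.3015]
orientation: [179.9, 0.0, -50.2]
force: [-7.8, 0.4, 4.8]
opening: 0.011
gripper_force: 30.1
```

```bash
python3 - <<'E'
from h import *
o=show();print(T2W(p,hood(1.05,[-242,0,23]))[0]-[0,0,.019])
E
```

```text
t4.07 pos [0.5668 0.0274 0.3015] rpy [179.9   0.  -50.2] F [-7.8  0.4  4.8] op 0.0110 gf 30.1 q [ 23.   8.  -6.   0. -76.  17.]
[0.56169503 0.02645892 0.29736055]
```

>>> send_rows --plan '[[[0,-1.7,-0.7,0,0,0],[0,-3.5,-1.2,0,0,0],[0,-5.2,-1.6,0,0,0],[0,-7,-1.8,0,0,0],[0,-8.8,-1.9,0,0,0],[0,-10.5,-1.9,0,0,0],[0,-12,-1.8,0,0,0],[0,-13,-1.6,0,0,0]]]'

```text
clock: 4.73
tool_pos: [0.6692, 0.1141, 0.3175]
orientation: [-179.7, 0.0, -50.1]
force: [-6.2, 8.2, 11.2]
opening: 0.0109
gripper_force: 30.1
```

>>> send_rows --plan '[[[0,0,0,0,0,0],[0,0,0,0,0,0]]]'

```text
clock: 4.9
tool_pos: [0.6691, 0.1141, 0.3174]
orientation: [-179.7, 0.0, -50.1]
force: [-3.5, 8.6, 6.6]
opening: 0.011
gripper_force: 30.1
```

```bash
python3 - <<'E'
from h import *
o=show();print([ (th,(T2W(p,hood(th,[-242,0,23]))[0]-[0,0,.019]).round(4)) for th in(1.6,1.68)])
E
```

```text
t4.90 pos [0.6691 0.1141 0.3174] rpy [-179.7    0.   -50.1] F [-3.5  8.6  6.6] op 0.0110 gf 30.1 q [ 26.  19.   9.  -0. -81.  14.]
[(1.6, array([0.6614, 0.1107, 0.3172])), (1.68, array([0.676 , 0.1231, 0.3141]))]
```

>>> send_rows --plan '[[[0,-0.3,0.1,0,0,0],[0,-0.6,0.2,0,0,0],[0,-0.8,0.3,0,0,0],[0,-0.8,0.3,0,0,0]]]'

```text
clock: 5.23
tool_pos: [0.6755, 0.1194, 0.316]
orientation: [-179.5, -0.0, -50.0]
force: [-3.8, 10.2, 12.1]
opening: 0.0111
gripper_force: 30.1
```

>>> send_rows --plan '[[[0,0,0,0,0,0],[0,0,0,0,0,0],[0,0,0,0,0,0],[0,0,0,0,0,0],[0,0,-1,0,0,0],[0,0,-3,0,0,0],[0,0,-6,0,0,0],[0,0,-8,0,0,0]]]' --fingers 0.75

```text
clock: 5.9
tool_pos: [0.6744, 0.1155, 0.3943]
orientation: [180.0, -0.1, -50.2]
force: [0.1, -0.8, 0.7]
opening: 0.0585
gripper_force: 0.0
```

```bash
python3 - <<'E'
from h import *
o=show();s=ctrl.snapshot("side");s2=ctrl.snapshot("top");pickle.dump((s,s2),open("s1.pkl","wb"))
a=cv2.resize(s["img"][100:265,200:360],None,fx=3,fy=3,interpolation=cv2.INTER_CUBIC);b=cv2.resize(s2["img"][145:255,230:330],None,fx=3,fy=3,interpolation=cv2.INTER_CUBIC)
c=np.zeros((495,785,3),np.uint8);c[:,:480]=a;c[:330,483:783]=b
cv2.imwrite("pics/s1.png",c[:,:,::-1])
r=tool(p,20,"y");z=r.as_matrix()[:,2]
g=T2W(p,[60,-160,75])[0]; tcp=g+.019*z-.12*z
print(tcp,delta(tcp,r).round(2))
E
```

```text
t5.90 pos [0.6744 0.1155 0.3943] rpy [ 1.80e+02 -1.00e-01 -5.02e+01] F [ 0.1 -0.8  0.7] op 0.0585 gf 0.0 q [ 26.  19.  19.   0. -90.  14.]
[ 0.68479229 -0.07898669  0.16990895] [ 15.49  11.85  22.66  15.25 -15.66  88.64]
```

View pics/s1.png

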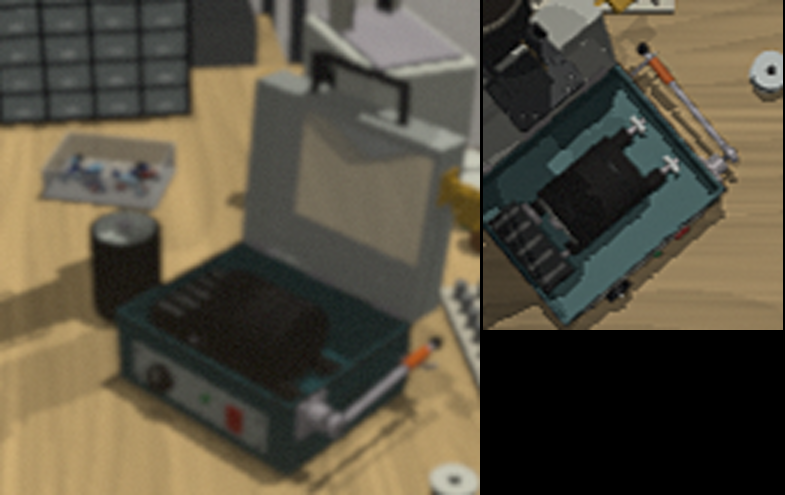

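The hood stands open on its stop. The rod is clear: orange sleeve at crop (420,355) in the side view and (660,68) in the top view. I'll triangulate the sleeve and ball.

```bash
python3 - <<'E'
from h import *
s,s2=pickle.load(open("s1.pkl","rb"))
def cen(im,x0,x1,y0,y1,f):
    c=im[y0:y1,x0:x1];hs=cv2.cvtColor(c,cv2.COLOR_RGB2HSV);m=f(hs)
    ys,xs=np.nonzero(m);w=np.ones(len(xs));return np.array([xs.mean()+x0,ys.mean()+y0]),len(xs)
org=lambda h:(h[...,0]<14)&(h[...,1]>150)&(h[...,2]>110)
blk=lambda h:h[...,2]<50
for nm,(A,B) in {"sleeve":(cen(s["img"],330,350,208,228,org),cen(s2["img"],280,300,158,178,org)),"ball":(cen(s["img"],340,350,209,219,blk),cen(s2["img"],279,290,156,166,blk))}.items():
    f=lambda X:np.r_[proj(s,[X])[0]-A[0],proj(s2,[X])[0]-B[0]]
    q=least_squares(f,[.7,-.05,.08]);X=q.x
    t=R.from_euler("z",-p[2]).apply(X-[p[0],p[1],0])*1000
    print(nm,A,B,X.round(4),"tumbler",t.round(1),"res",q.fun.round(1))
E
```

```text
sleeve (array([338.58823529, 218.61764706]), 34) (array([289.14285714, 168.10714286]), 28) [ 0.7115 -0.0542  0.0911] tumbler [  61.8 -158.3   91.1] res [-0.5  0.1  0.1 -0.5]<stdin>:5: RuntimeWarning: Mean of empty slice.
  ret = ret.dtype.type(ret / rcount)
Traceback (most recent call last):
ValueError: Residuals are not finite in the initial point.
```

>>> send_rows --plan '[[[1.5,1.5,-0.5,1.1,-1.1,6.4],[3.5,3,-0.5,2.2,-2.2,12.8],[5.5,4.5,-0.5,3.3,-3.4,19.2],[7.5,6,-0.5,4.4,-4.5,25.6],[9.5,7.5,-0.5,5.5,-5.6,32],[11.5,9,0,6.6,-6.7,38.4],[13.5,10.5,1,7.7,-7.8,44.8],[15.5,12,3,8.8,-8.9,51]]]' --fingers 0.27

```text
clock: 6.67
tool_pos: [0.6818, -0.0815, 0.3636]
orientation: [-175.8, 11.5, -101.3]
force: [0.0, -0.3, -0.2]
opening: 0.0248
gripper_force: 0.0
```

```bash
python3 - <<'E'
from h import *
o=show()
r=tool(p,20,"y");z=r.as_matrix()[:,2]
g=T2W(p,[60,-159,88])[0]; tcp=g+.019*z-.10*z
print(tcp,delta(tcp,r).round(2))
E
```

```text
t6.67 pos [ 0.6818 -0.0815  0.3636] rpy [-175.8   11.5 -101.3] F [ 0.  -0.3 -0.2] op 0.0248 gf 0.0 q [  4.  16.  15. -10. -82. -14.]
[ 0.68937011 -0.07380647  0.1641151 ] [ 3.09  0.85 19.71  6.44 -6.82 37.33]
```

>>> send_rows --plan '[[[0.4,0.1,2.5,1.1,-1.1,6.2],[0.8,0.2,5,2.2,-2.2,12.4],[1.3,0.3,7.5,3.3,-3.4,18.6],[1.7,0.4,10,4.3,-4.6,24.9],[2.2,0.5,13,5.4,-5.7,31.1],[2.6,0.7,16,6.4,-6.8,37.3],[3,0.8,18.5,6.4,-6.8,37.3],[3.1,0.8,19.7,6.4,-6.8,37.3]]]'

```text
clock: 7.33
tool_pos: [0.6861, -0.0722, 0.1581]
orientation: [179.6, 19.6, -139.6]
force: [-0.5, 0.8, 0.3]
opening: 0.0236
gripper_force: 0.0
```

>>> send_rows --plan '[[[0,0,0,0,0,0],[0,0,0,0,0,0]]]'

```text
clock: 7.5
tool_pos: [0.6892, -0.0722, 0.1625]
orientation: [179.9, 19.8, -139.4]
force: [-0.2, 0.2, 1.1]
opening: 0.0237
gripper_force: 0.0
```

```bash
python3 - <<'E'
from h import *
show();s=ctrl.snapshot("wrist");pickle.dump(s,open("w2.pkl","wb"));im=s["img"][:,:,::-1].copy()
for q in proj(s,T2W(p,[[60,-160,88],[60,-159,88],[-70,-160,75],[94,-160,95]])): cv2.circle(im,tuple(int(v) for v in q),4,(255,0,255),1)
cv2.imwrite("pics/w2.png",im)
r=tool(p,20,"y");z=r.as_matrix()[:,2]
g=T2W(p,[60,-159,88])[0]; print(delta(g+.019*z,r).round(2))
E
```

```text
t7.50 pos [ 0.6892 -0.0722  0.1625] rpy [ 179.9   19.8 -139.4] F [-0.2  0.2  1.1] op 0.0237 gf 0.0 q [  3.  19.  -8. -16. -49. -43.]
[ 0.1  -0.11  9.92  0.17 -0.14  0.41]
```

View pics/w2.png

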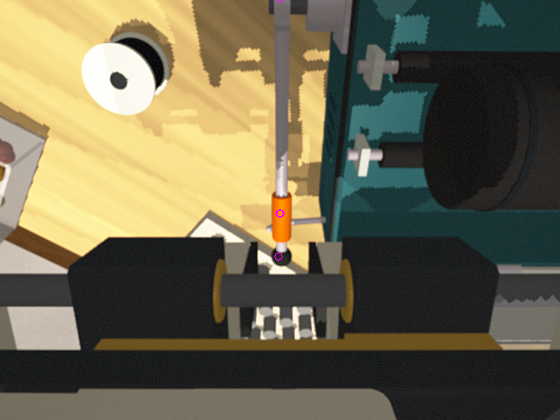

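The wrist view shows the sleeve at (282,217), about 1 mm from the prediction. A thin rest wire passes beneath it at (310,222), so I'll grip about 13 mm closer to the foot, slightly high, to miss the wire.

```bash
python3 - <<'E'
from h import *
r=tool(p,20,"y");z=r.as_matrix()[:,2]
g=T2W(p,[47,-158.8,90])[0]; print(delta(g+.019*z,r).round(2))
E
```

```text
[ 1.26 -0.08  9.29  0.17 -0.14  0.41]
```

>>> send_rows --plan '[[[0.6,-0.1,0.5,0.2,-0.1,0.4],[1.3,-0.1,1.5,0.2,-0.1,0.4],[1.3,-0.1,3,0.2,-0.1,0.4],[1.3,-0.1,4.5,0.2,-0.1,0.4],[1.3,-0.1,6,0.2,-0.1,0.4],[1.3,-0.1,6.5,0.2,-0.1,0.4],[1.3,-0.1,6.5,0.2,-0.1,0.4]]]' --fingers 0.24

```text
clock: 8.13
tool_pos: [0.6961, -0.0658, 0.0941]
orientation: [179.8, 19.8, -139.9]
force: [0.0, -0.5, -0.6]
opening: 0.0211
gripper_force: 0.0
```

```bash
python3 - <<'E'
from h import *
show()
r=tool(p,20,"y");z=r.as_matrix()[:,2]
g=T2W(p,[47,-158.8,90])[0]; print(delta(g+.019*z,r).round(2))
s=ctrl.snapshot("wrist");cv2.imwrite("pics/w3.png",s["img"][:,:,::-1])
E
```

```text
t8.13 pos [ 0.6961 -0.0658  0.0941] rpy [ 179.8   19.8 -139.9] F [ 0.  -0.5 -0.6] op 0.0211 gf 0.0 q [  3.  23. -10. -18. -42. -41.]
[-0.28 -0.16  2.44  0.16 -0.23 -0.1 ]
```

View pics/w3.png

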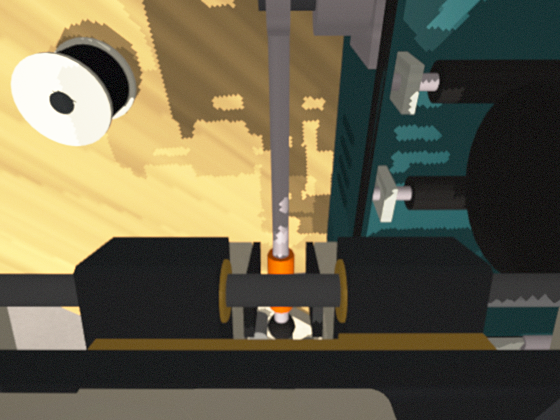

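The sleeve at column 280 lies between the fingers, which centre on 283, and the wall is clear. I'll advance and grip.

>>> send_rows --plan '[[[-0.1,-0.1,0.8,0,0,0],[-0.2,-0.1,1.6,0,0,0],[-0.2,-0.1,2.2,0,0,0],[-0.2,-0.1,2.4,0,0,0],[-0.2,-0.1,2.4,0,0,0]]]'

```text
clock: 8.6
tool_pos: [0.7049, -0.0603, 0.0738]
orientation: [179.9, 19.9, -139.9]
force: [0.0, -0.2, -0.4]
opening: 0.0212
gripper_force: 0.0
```

>>> send_rows --plan '[[[0,0,0,0,0,0],[0,0,0,0,0,0],[0,0,0,0,0,0],[0,0,0,0,0,0]]]' --fingers 0

```text
clock: 8.93
tool_pos: [0.7049, -0.06, 0.0749]
orientation: [179.9, 19.9, -139.9]
force: [-1.2, 3.0, 0.0]
opening: 0.0127
gripper_force: 30.0
```

```bash
python3 - <<'E'
from h import *
o=show();r0=R.from_euler("xyz",o["orientation"],degrees=True)
z=r0.as_matrix()[:,2];g0=o["tool_pos"]-.019*z
gt=R.from_euler("z",-p[2]).apply(g0-[p[0],p[1],0])*1000
d=gt[[0,2]]-[-70,75];rad=np.hypot(*d);a0=np.arctan2(d[1],d[0]);print("grasp tumbler",gt,"rad",rad,"ang",a0)
L0=20
for a in np.linspace(a0,1.08,17)[1:]:
    rt=tool(p,L0+np.degrees(a-a0)*.6,"y")
    g=T2W(p,[-70+rad*np.cos(a),gt[1],75+rad*np.sin(a)])[0]
    print(round(a,3),delta(g+.019*rt.as_matrix()[:,2],rt,o).round(1).tolist())
E
```

```text
t8.93 pos [ 0.7049 -0.06    0.0749] rpy [ 179.9   19.9 -139.9] F [-1.2  3.   0. ] op 0.0127 gf 30.0 q [  4.  25. -10. -18. -40. -41.]
grasp tumbler [  46.538815   -158.50716869   92.73537061] rad 117.88061236986063 ang 0.1510254329430619
0.209 [-0.2, -0.0, -0.7, 0.1, -2.1, -0.1]
0.267 [-0.3, -0.0, -1.4, 0.1, -4.1, -0.1]
0.325 [-0.4, 0.0, -2.0, 0.1, -6.1, -0.1]
0.383 [-0.5, 0.0, -2.7, 0.1, -8.1, -0.1]
0.441 [-0.5, 0.0, -3.4, 0.1, -10.1, -0.1]
0.499 [-0.5, 0.0, -4.1, 0.1, -12.1, -0.1]
0.557 [-0.4, 0.0, -4.8, 0.1, -14.1, -0.1]
0.616 [-0.3, 0.0, -5.5, 0.1, -16.0, -0.1]
0.674 [-0.2, 0.0, -6.2, 0.1, -18.0, -0.1]
0.732 [-0.0, 0.0, -6.8, 0.1, -20.0, -0.1]
0.79 [0.2, 0.0, -7.5, 0.1, -22.0, -0.1]
0.848 [0.4, 0.0, -8.1, 0.1, -24.0, -0.1]
0.906 [0.7, 0.0, -8.7, 0.1, -26.0, -0.1]
0.964 [1.0, 0.0, -9.3, 0.1, -28.0, -0.1]
1.022 [1.4, 0.0, -9.9, 0.0, -30.0, -0.1]
1.08 [1.8, 0.0, -10.5, 0.0, -32.0, -0.1]
```

>>> send_rows --plan '[[[-0.2,0,-0.7,0,-2,0],[-0.3,0,-1.4,0,-4,0],[-0.4,0,-2,0,-6,0],[-0.5,0,-2.7,0,-8,0],[-0.5,0,-3.4,0,-10,0],[-0.5,0,-4.1,0,-12,0],[-0.4,0,-4.8,0,-14,0],[-0.3,0,-5.5,0,-16,0]]]'

```text
clock: 9.6
tool_pos: [0.6932, -0.07, 0.1283]
orientation: [179.9, 36.1, -139.9]
force: [0.3, 2.0, -1.7]
opening: 0.0127
gripper_force: 30.0
```

```bash
cat > sw.py <<'E'
from h import *
o=show();r0=R.from_euler("xyz",o["orientation"],degrees=True)
z=r0.as_matrix()[:,2];g0=o["tool_pos"]-.019*z
gt=R.from_euler("z",-p[2]).apply(g0-[p[0],p[1],0])*1000
d=gt[[0,2]]-[-70,75];rad=np.hypot(*d);a0=np.arctan2(d[1],d[0]);print("grasp tumbler",gt,"rad",rad,"ang",a0)
L0=np.degrees(np.arcsin(R.from_euler("z",-p[2]).apply(z)[0]));print(L0)
for a in np.linspace(a0,1.1,9)[1:]:
    rt=tool(p,L0+np.degrees(a-a0)*.6,"y")
    g=T2W(p,[-70+rad*np.cos(a),gt[1],75+rad*np.sin(a)])[0]
    print(round(a,3),delta(g+.019*rt.as_matrix()[:,2],rt,o).round(1).tolist())
E
python3 sw.py
```

```text
t9.60 pos [ 0.6932 -0.07    0.1283] rpy [ 179.9   36.1 -139.9] F [ 0.3  2.  -1.7] op 0.0127 gf 30.0 q [ -7.  19. -10. -40. -42. -17.]
grasp tumbler [  26.45293992 -158.55091602  143.62901858] rad 118.37699020773823 ang 0.618421401115747
36.06914065774271
0.679 [-0.1, -0.0, -0.7, 0.0, -2.1, -0.1]
0.739 [-0.1, -0.0, -1.4, 0.0, -4.1, -0.1]
0.799 [-0.0, 0.0, -2.1, 0.0, -6.2, -0.1]
0.859 [0.0, 0.0, -2.8, 0.0, -8.3, -0.1]
0.919 [0.2, 0.0, -3.5, 0.0, -10.3, -0.1]
0.98 [0.3, 0.0, -4.2, 0.0, -12.4, -0.1]
1.04 [0.5, 0.0, -4.9, 0.0, -14.5, -0.1]
1.1 [0.7, 0.0, -5.6, 0.0, -16.6, -0.1]
```

>>> send_rows --plan '[[[-0.1,0,-0.7,0,-2.1,0],[-0.1,0,-1.4,0,-4.1,0],[0,0,-2.1,0,-6.2,0],[0,0,-2.8,0,-8.3,0],[0.2,0,-3.5,0,-10.3,0],[0.3,0,-4.2,0,-12.4,0],[0.5,0,-4.9,0,-14.5,0],[0.5,0,-4.9,0,-14.5,0]]]'

```text
clock: 10.27
tool_pos: [0.6673, -0.0922, 0.1652]
orientation: [179.8, 50.6, -140.0]
force: [-1.3, 6.9, 4.4]
opening: 0.0125
gripper_force: 30.0
```

```bash
sed -i 's/1.1,9/1.16,5/' sw.py; python3 sw.py
```

```text
t10.27 pos [ 0.6673 -0.0922  0.1652] rpy [ 179.8   50.6 -140. ] F [-1.3  6.9  4.4] op 0.0125 gf 30.0 q [-22.  18. -10. -60. -52.   7.]
grasp tumbler [ -11.05114425 -158.79409662  177.28209948] rad 118.0533585662165 ang 1.047958589651977
50.601563417889295
1.076 [0.0, -0.0, -0.3, 0.0, -1.0, -0.1]
1.104 [0.1, -0.0, -0.7, 0.0, -1.9, -0.1]
1.132 [0.1, -0.0, -1.0, 0.0, -2.9, -0.1]
1.16 [0.2, -0.0, -1.3, 0.0, -3.9, -0.1]
```

>>> send_rows --plan '[[[0,0,-0.2,0,-0.5,0],[0,0,-0.4,0,-1,0],[0.1,0,-0.6,0,-1.5,0],[0.1,0,-0.6,0,-1.5,0]]]'

```text
clock: 10.6
tool_pos: [0.6642, -0.0948, 0.168]
orientation: [179.9, 52.0, -139.9]
force: [-0.5, 5.0, 3.4]
opening: 0.0128
gripper_force: 30.0
```

```bash
python3 sw.py|head -3; python3 - <<'E'
from h import *
s=ctrl.snapshot("side");s2=ctrl.snapshot("top");pickle.dump((s,s2),open("s2.pkl","wb"))
c=np.zeros((420,780,3),np.uint8);im=s["img"].copy()
P=proj(s,T2W(p,[[-70+165*np.cos(a),-160,75+165*np.sin(a)] for a in(1.0,1.062)]));P2=proj(s2,T2W(p,[[-70+165*np.cos(a),-160,75+165*np.sin(a)] for a in(1.0,1.062)]));print(P,P2)
c[:,:420]=cv2.resize(s["img"][150:255,260:365],(420,420),interpolation=cv2.INTER_CUBIC)
c[:360,420:]=cv2.resize(s2["img"][140:230,250:340],(360,360),interpolation=cv2.INTER_CUBIC)
cv2.imwrite("pics/s2.png",c[:,:,::-1])
E
```

```text
t10.60 pos [ 0.6642 -0.0948  0.168 ] rpy [ 179.9   52.  -139.9] F [-0.5  5.   3.4] op 0.0128 gf 30.0 q [-23.  18. -10. -62. -53.  10.]
grasp tumbler [ -15.45038593 -158.75895329  179.7267864 ] rad 118.0820061864724 ang 1.0905881524549177
51.99872651653892
[[333.25288244 190.96405581]
 [331.54064024 190.61531655]] [[298.35940625 170.1802892 ]
 [300.0923538  171.87652417]]
```

View pics/s2.png

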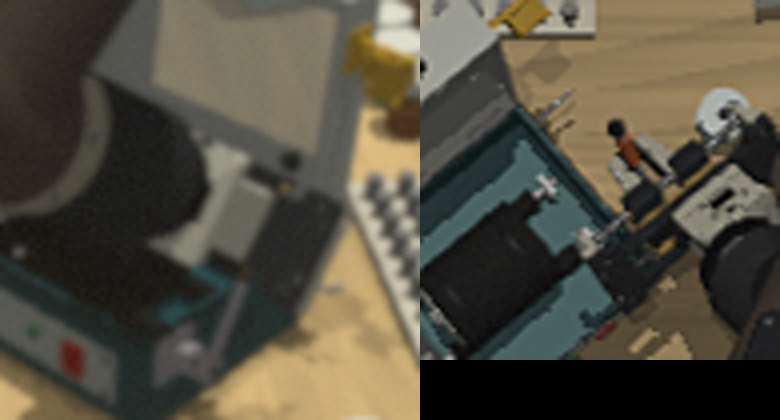

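The ball is at about (299,172) in the top view, near the stop angle but with no force build-up yet. I'll push until the stop is felt.

>>> send_rows --plan '[[[0.1,0,-0.3,0,-0.5,0],[0.1,0,-0.6,0,-1,0],[0.1,0,-0.6,0,-1,0]]]'

```text
clock: 10.95
tool_pos: [0.6614, -0.0969, 0.17]
orientation: [179.7, 53.1, -140.1]
force: [12.4, 12.0, -6.7]
opening: 0.0129
gripper_force: 30.0
```

```bash
python3 sw.py|head -3
```

```text
t10.95 pos [ 0.6614 -0.0969  0.17  ] rpy [ 179.7   53.1 -140.1] F [12.4 12.  -6.7] op 0.0129 gf 30.0 q [-25.  18. -10. -63. -54.  11.]
grasp tumbler [ -19.15249628 -158.63876048  181.46016034] rad 117.97980494536142 ang 1.1252124623751494
53.06234105182651
```

The stop is reached: 18 N opposing. Now release and retreat along the tool axis.

>>> send_rows --plan '[[[0,0,0.2,0,0,0],[0,0,0.2,0,0,0],[0,0,0.2,0,0,0],[0,0,0.2,0,0,0],[0,0,-1,0,0,0],[0,0,-3.5,0,0,0],[0,0,-7,0,0,0],[0,0,-11,0,0,0]]]' --fingers 0.6

```text
clock: 11.62
tool_pos: [0.5914, -0.1557, 0.2366]
orientation: [179.8, 52.8, -140.0]
force: [0.3, -1.2, 1.4]
opening: 0.0523
gripper_force: 0.0
```

```bash
python3 - <<'E'
from h import *
o=show()
s,s2=ctrl.snapshot("side"),ctrl.snapshot("top")
c=np.zeros((420,780,3),np.uint8)
c[:,:420]=cv2.resize(s["img"][150:255,260:365],(420,420),interpolation=cv2.INTER_CUBIC)
c[:360,420:]=cv2.resize(s2["img"][140:230,250:340],(360,360),interpolation=cv2.INTER_CUBIC)
cv2.imwrite("pics/s3.png",c[:,:,::-1])
rt=R.from_euler("xyz",[180,0,-50],degrees=True)
d=delta([.6755,.1194,.43],rt);print(d.round(2))
m=delta([.62,-.05,.43],R.from_euler("xyz",o["orientation"],degrees=True));print("up",m.round(2))
E
```

```text
t11.62 pos [ 0.5914 -0.1557  0.2366] rpy [ 179.8   52.8 -140. ] F [ 0.3 -1.2  1.4] op 0.0523 gf 0.0 q [-33.  12. -10. -58. -64.   8.]
[-29.86  15.83   7.98 -41.51  40.97 -82.78]
up [-20.67   6.43  -4.06  -0.47   0.04   0.32]
```

View pics/s3.png

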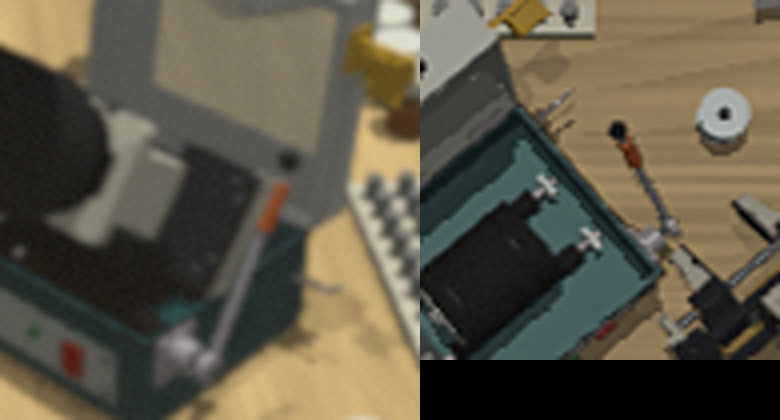

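The ball sits at (299.8,172.5) in the top view, which matches the 1.062 rad stop. Picture budget is used up, so I'll rely on numbers from here. Rise first, then return to the handle.

>>> send_rows --plan '[[[-3,0,-2.3,0,0,0],[-6,0,-4.6,0,0,0],[-9,0,-6.9,0,0,0],[-12,0,-9.2,0,0,0],[-15,0,-11.5,0,0,0],[-17,1,-10,-2.8,2.7,-5.5],[-18.5,2,-8.5,-5.6,5.4,-11],[-20,4,-7,-8.3,8.2,-16.5]]]'

```text
clock: 12.38
tool_pos: [0.617, -0.0847, 0.4395]
orientation: [-170.4, 43.1, -116.0]
force: [1.2, -0.3, -1.3]
opening: 0.0527
gripper_force: 0.0
```

```bash
python3 - <<'E'
from h import *
o=show()
d=delta([.6755,.1194,.43],R.from_euler("xyz",[180,0,-50],degrees=True));print(d.round(2),np.linalg.norm(d[3:]))
E
```

```text
t12.38 pos [ 0.617  -0.0847  0.4395] rpy [-170.4   43.1 -116. ] F [ 1.2 -0.3 -1.3] op 0.0527 gf 0.0 q [-17.   4.   8. -41. -78. -10.]
[-14.63   6.14  14.14 -32.96  32.97 -66.18] 80.9555880912838
```

>>> send_rows --plan '[[[-1.2,0.5,1.2,-2.7,2.7,-5.5],[-2.4,1,2.4,-5.5,5.5,-11],[-3.6,1.5,3.6,-8.2,8.2,-16.5],[-4.8,2,4.8,-11,11,-22],[-6,2.5,6,-13.7,13.7,-27.5],[-7.2,3,7,-16.5,16.5,-33],[-8.4,3.5,8,-19.2,19.2,-38.5],[-9.6,4,9,-22,22,-44]]]'

```text
clock: 13.05
tool_pos: [0.6543, 0.049, 0.4354]
orientation: [-171.3, 12.9, -71.2]
force: [0.8, -0.2, -0.4]
opening: 0.0529
gripper_force: 0.0
```

```bash
python3 - <<'E'
from h import *
o=show()
d=delta([.6755,.1194,.43],R.from_euler("xyz",[180,0,-50],degrees=True));print(d.round(2),np.linalg.norm(d[3:]))
E
```

```text
t13.05 pos [0.6543 0.049  0.4354] rpy [-171.3   12.9  -71.2] F [ 0.8 -0.2 -0.4] op 0.0529 gf 0.0 q [ 13.  13.  20. -14. -90.   4.]
[ -5.71  -3.95   2.48 -10.91  11.09 -22.03] 26.97147564331925
```

>>> send_rows --plan '[[[-1.4,-1,0.6,-2.7,2.8,-5.5],[-2.8,-2,1.2,-5.5,5.5,-11],[-4.3,-3,1.9,-8.2,8.3,-16.5],[-5.7,-3.9,2.5,-10.9,11.1,-22],[-5.7,-3.9,2.5,-10.9,11.1,-22],[-5.7,-3.9,2.5,-10.9,11.1,-22]]]'

```text
clock: 13.55
tool_pos: [0.6751, 0.1211, 0.4277]
orientation: [180.0, 0.2, -50.1]
force: [-0.7, -0.2, -0.3]
opening: 0.0528
gripper_force: 0.0
```

```bash
python3 - <<'E'
from h import *
o=show()
d=delta([.6755,.1194,.316],R.from_euler("xyz",[180,0,-50],degrees=True));print(d.round(2))
E
```

```text
t13.55 pos [0.6751 0.1211 0.4277] rpy [180.    0.2 -50.1] F [-0.7 -0.2 -0.3] op 0.0528 gf 0.0 q [ 26.  19.  24.  -0. -95.  14.]
[ 0.19  0.07 11.17  0.04  0.21 -0.1 ]
```

>>> send_rows --plan '[[[0.1,0,3,0,0,0],[0.2,0,6,0,0,0],[0.2,0,8,0,0,0],[0.2,0,10,0,0,0],[0.2,0,11.1,0,0,0],[0.2,0,11.1,0,0,0]]]'

```text
clock: 14.05
tool_pos: [0.6754, 0.1165, 0.3163]
orientation: [180.0, 0.3, -50.4]
force: [0.3, 0.3, -0.2]
opening: 0.0526
gripper_force: 0.0
```

>>> send_rows --plan '[[[0,0,0,0,0,0],[0,0,0,0,0,0],[0,0,0,0,0,0],[0,0,0,0,0,0],[0,0,0,0,0,0],[0,0,0,0,0,0],[0,0,0,0,0,0]]]' --fingers 0

```text
clock: 14.63
tool_pos: [0.677, 0.1185, 0.319]
orientation: [-179.8, 0.1, -50.2]
force: [-0.8, 0.1, 4.4]
opening: 0.0115
gripper_force: 11.5
```

```bash
cat > ln.py <<'E'
from h import *
import sys
o=show();r0=R.from_euler("xyz",o["orientation"],degrees=True)
g=R.from_euler("z",-p[2]).apply(o["tool_pos"]-.019*r0.as_matrix()[:,2]-[p[0],p[1],0])*1000
l=g[[0,2]]-[100,95];th=np.arctan2(l[1],-l[0])-np.arctan2(23,242)
th0=(th+np.pi)%(2*np.pi)-np.pi
print("grasp",g.round(1),"rad",np.hypot(*l).round(1),"theta",th0)
b=T2W(p,hood(th0,[-242,0,23]))[0]
for th in np.linspace(th0,float(sys.argv[1]),9)[1:]: print(round(th,3),(r0.inv().apply(T2W(p,hood(th,[-242,0,23]))[0]-b)*100).round(2).tolist())
E
python3 ln.py 1.25
```

```text
t14.63 pos [0.677  0.1185 0.319 ] rpy [-1.798e+02  1.000e-01 -5.020e+01] F [-0.8  0.1  4.4] op 0.0115 gf 11.5 q [ 26.  19.  11.  -0. -81.  14.]
grasp [147.   -4.2 338. ] rad 247.5 theta 1.6669622721238024
1.615 [0.01, 1.25, -0.21]
1.563 [0.02, 2.51, -0.36]
1.511 [0.03, 3.77, -0.44]
1.458 [0.04, 5.04, -0.46]
1.406 [0.05, 6.3, -0.41]
1.354 [0.06, 7.57, -0.29]
1.302 [0.06, 8.82, -0.11]
1.25 [0.07, 10.06, 0.14]
```

>>> send_rows --plan '[[[0,0.6,-0.1,0,0,0],[0,1.8,-0.3,0,0,0],[0,3,-0.4,0,0,0],[0,4.4,-0.5,0,0,0],[0,5.8,-0.4,0,0,0],[0,7.2,-0.3,0,0,0],[0,8.6,-0.1,0,0,0],[0,10,0.1,0,0,0]]]'

```text
clock: 15.3
tool_pos: [0.5986, 0.0524, 0.3169]
orientation: [-179.9, 0.1, -50.3]
force: [7.8, -4.6, -8.5]
opening: 0.0108
gripper_force: 29.9
```

```bash
python3 ln.py 0.95
```

```text
t15.30 pos [0.5986 0.0524 0.3169] rpy [-1.799e+02  1.000e-01 -5.030e+01] F [ 7.8 -4.6 -8.5] op 0.0108 gf 29.9 q [ 24.  11.  -1.  -0. -78.  16.]
grasp [ 44.5  -4.  335.9] rad 247.2 theta 1.2496258280237988
1.212 [0.01, 0.88, 0.22]
1.175 [0.02, 1.76, 0.47]
1.137 [0.02, 2.62, 0.76]
1.1 [0.03, 3.48, 1.07]
1.062 [0.04, 4.32, 1.42]
1.025 [0.05, 5.14, 1.8]
0.987 [0.05, 5.96, 2.21]
0.95 [0.06, 6.75, 2.65]
```

>>> send_rows --plan '[[[0,0.9,0.2,0,0,0],[0,1.8,0.5,0,0,0],[0,2.6,0.8,0,0,0],[0,3.5,1.1,0,0,0],[0,4.3,1.4,0,0,0],[0,5.1,1.8,0,0,0],[0,5.9,2.2,0,0,0],[0,6.7,2.7,0,0,0]]]'

```text
clock: 15.97
tool_pos: [0.5474, 0.0093, 0.29]
orientation: [-179.9, 0.1, -50.3]
force: [3.9, -6.7, 0.0]
opening: 0.0106
gripper_force: 30.0
```

```bash
python3 ln.py 0.83
```

```text
t15.97 pos [0.5474 0.0093 0.29  ] rpy [-1.799e+02  1.000e-01 -5.030e+01] F [ 3.9 -6.7  0. ] op 0.0106 gf 30.0 q [ 21.   6. -10.  -0. -74.  18.]
grasp [-22.5  -4.  309. ] rad 246.6 theta 0.9561955300640284
0.94 [0.0, 0.33, 0.19]
0.925 [0.01, 0.66, 0.39]
0.909 [0.01, 0.99, 0.59]
0.893 [0.01, 1.31, 0.8]
0.877 [0.01, 1.63, 1.02]
0.862 [0.02, 1.94, 1.23]
0.846 [0.02, 2.25, 1.46]
0.83 [0.02, 2.56, 1.68]
```

>>> send_rows --plan '[[[0,0.3,0.2,0,0,0],[0,0.5,0.3,0,0,0],[0,0.7,0.4,0,0,0],[0,0.9,0.5,0,0,0],[0,1.1,0.65,0,0,0],[0,1.3,0.8,0,0,0],[0,1.3,0.8,0,0,0]]]'

```text
clock: 16.55
tool_pos: [0.5374, 0.001, 0.2817]
orientation: [-180.0, 0.1, -50.3]
force: [7.1, -6.5, -2.7]
opening: 0.011
gripper_force: 30.0
```

```bash
python3 ln.py 0.81
```

```text
t16.55 pos [0.5374 0.001  0.2817] rpy [-1.80e+02  1.00e-01 -5.03e+01] F [ 7.1 -6.5 -2.7] op 0.0110 gf 30.0 q [ 21.   6. -12.  -0. -73.  19.]
grasp [-35.4  -3.7 300.7] rad 246.3 theta 0.8938047984335391
0.883 [0.0, 0.21, 0.14]
0.873 [0.0, 0.42, 0.28]
0.862 [0.01, 0.63, 0.43]
0.852 [0.01, 0.84, 0.58]
0.841 [0.01, 1.05, 0.73]
0.831 [0.01, 1.25, 0.88]
0.82 [0.01, 1.45, 1.03]
0.81 [0.02, 1.65, 1.19]
```

>>> send_rows --plan '[[[0,0.15,0.1,0,0,0],[0,0.3,0.2,0,0,0],[0,0.45,0.3,0,0,0],[0,0.6,0.4,0,0,0],[0,0.6,0.4,0,0,0]]]'

```text
clock: 16.97
tool_pos: [0.5344, -0.0015, 0.2789]
orientation: [-179.7, 0.0, -50.2]
force: [8.1, -1.6, 0.2]
opening: 0.0105
gripper_force: 30.0
```

>>> send_rows --plan '[[[0,0.1,0.1,0,0,0],[0,0.2,0.15,0,0,0],[0,0.2,0.15,0,0,0]]]'

```text
clock: 17.22
tool_pos: [0.5342, -0.0017, 0.2787]
orientation: [-179.5, -0.0, -50.2]
force: [8.8, 2.3, 5.7]
opening: 0.0111
gripper_force: 30.0
```

```bash
python3 ln.py 0.81
```

```text
t17.22 pos [ 0.5342 -0.0017  0.2787] rpy [-179.5   -0.   -50.2] F [8.8 2.3 5.7] op 0.0111 gf 30.0 q [ 21.   5. -13.  -0. -72.  19.]
grasp [-39.8  -3.8 297.7] rad 246.2 theta 0.8721295052143159
0.864 [0.0, 0.16, 0.11]
0.857 [0.0, 0.31, 0.21]
0.849 [0.0, 0.47, 0.32]
0.841 [0.0, 0.62, 0.43]
0.833 [0.01, 0.77, 0.54]
0.826 [0.01, 0.92, 0.66]
0.818 [0.01, 1.07, 0.77]
0.81 [0.01, 1.22, 0.88]
```

>>> send_rows --plan '[[[0,0.15,0.1,0,0,0],[0,0.3,0.2,0,0,0],[0,0.3,0.2,0,0,0]]]'

```text
clock: 17.47
tool_pos: [0.5339, -0.0021, 0.2783]
orientation: [-179.2, -0.1, -50.2]
force: [10.2, 8.3, 10.6]
opening: 0.0115
gripper_force: 30.0
```

```bash
python3 ln.py 0.81|head -2; python3 - <<'E'
from h import *
s,s2=ctrl.snapshot("side"),ctrl.snapshot("top");pickle.dump((s,s2),open("s4.pkl","wb"))
def tri(A,B):
    q=least_squares(lambda X:np.r_[proj(s,[X])[0]-A,proj(s2,[X])[0]-B],[.6,-.05,.2]);return R.from_euler("z",-p[2]).apply(q.x-[p[0],p[1],0])*1000,q.fun
def cen(im,c,w,f):
    x0,y0=int(c[0])-w,int(c[1])-w;h=cv2.cvtColor(im[y0:y0+2*w,x0:x0+2*w],cv2.COLOR_RGB2HSV);ys,xs=np.nonzero(f(h));return np.array([xs.mean()+x0,ys.mean()+y0]),len(xs)
yel=lambda h:(h[...,0]>17)&(h[...,0]<30)&(h[...,1]>170)&(h[...,2]>100)
org=lambda h:(h[...,0]<14)&(h[...,1]>150)&(h[...,2]>90)
gt=[-70+130*np.cos(1.055),-160,75+130*np.sin(1.055)]
bt=[-70+165*np.cos(1.047),-160,75+165*np.sin(1.047)]
for nm,t,f,w in(("sleeve",gt,org,12),("socket",bt,yel,18)):
    W=T2W(p,t);A=cen(s["img"],proj(s,W)[0],w,f);B=cen(s2["img"],proj(s2,W)[0],w,f)
    print(nm,t,A,proj(s,W)[0],B,proj(s2,W)[0],tri(A[0],B[0]))
print("socket t at .85",hood(.85,[-150,-160,15]),"ball",bt)
E
```

```text
t17.47 pos [ 0.5339 -0.0021  0.2783] rpy [-1.792e+02 -1.000e-01 -5.020e+01] F [10.2  8.3 10.6] op 0.0115 gf 30.0 q [ 21.   5. -13.  -0. -71.  19.]
grasp [-40.4  -3.8 297.3] rad 246.2 theta 0.8690961767588954<stdin>:6: RuntimeWarning: Mean of empty slice.
  ret = ret.dtype.type(ret / rcount)
Traceback (most recent call last):
ValueError: Residuals are not finite in the initial point.
```

>>> send_rows --plan '[[[0,0.15,0.15,0,0,0],[0,0.3,0.3,0,0,0],[0,0.3,0.3,0,0,0]]]'

```text
clock: 17.82
tool_pos: [0.5335, -0.0025, 0.2777]
orientation: [-178.8, -0.2, -50.1]
force: [9.7, 16.3, 22.2]
opening: 0.0105
gripper_force: 30.0
```

```bash
python3 ln.py 0.81|head -2
```

```text
t17.82 pos [ 0.5335 -0.0025  0.2777] rpy [-178.8   -0.2  -50.1] F [ 9.7 16.3 22.2] op 0.0105 gf 30.0 q [ 21.   5. -13.  -0. -71.  19.]
grasp [-41.1  -3.9 296.7] rad 246.1 theta 0.865723746583992
```

>>> send_rows --plan '[[[0,-0.2,-0.2,0,0,0],[0,-0.5,-0.4,0,0,0],[0,-0.7,-0.5,0,0,0],[0,-0.7,-0.5,0,0,0]]]'

```text
clock: 18.15
tool_pos: [0.5341, -0.0018, 0.2785]
orientation: [-179.7, -0.0, -50.2]
force: [5.8, -0.8, 7.6]
opening: 0.0113
gripper_force: 30.0
```

```bash
python3 ln.py 0.81|head -2
```

```text
t18.15 pos [ 0.5341 -0.0018  0.2785] rpy [-179.7   -0.   -50.2] F [ 5.8 -0.8  7.6] op 0.0113 gf 30.0 q [ 21.   5. -12.  -0. -72.  19.]
grasp [-39.9  -3.8 297.5] rad 246.1 theta 0.8715730066135485
```

Firm elastic stop: the hood is seated. I'll open modestly so the back finger clears the hood face, then withdraw straight up.

>>> send_rows --plan '[[[0,0,0,0,0,0],[0,0,0,0,0,0],[0,0,0,0,0,0],[0,0,-0.5,0,0,0],[0,0,-1.5,0,0,0],[0,0,-3,0,0,0],[0,0,-5,0,0,0],[0,0,-8,0,0,0]]]' --fingers 0.3

```text
clock: 18.82
tool_pos: [0.5314, -0.0019, 0.356]
orientation: [179.9, 0.3, -50.2]
force: [0.1, -0.2, -0.2]
opening: 0.0264
gripper_force: 0.0
```

>>> send_rows --plan '[[[0,3,-2,0,0,0],[0,6,-3,0,0,0],[0,9,-4,0,0,0],[0,12,-4,0,0,0],[0,15,-4,0,0,0],[0,18,-4,0,0,0],[0,20,-4,0,0,0],[0,20,-4,0,0,0]]]'

```text
clock: 19.48
tool_pos: [0.3762, -0.1316, 0.3978]
orientation: [-179.8, 0.1, -50.3]
force: [0.7, 0.4, 0.0]
opening: 0.0264
gripper_force: 0.0
```

```bash
cat > chk.py <<'E'
from h import *
show();s,s2=ctrl.snapshot("side"),ctrl.snapshot("top");pickle.dump((s,s2),open("s5.pkl","wb"))
yel=lambda h:(h[...,0]>17)&(h[...,0]<32)&(h[...,1]>150)&(h[...,2]>90)
org=lambda h:(h[...,0]<14)&(h[...,1]>150)&(h[...,2]>80)
blk=lambda h:(h[...,2]<60)
for nm,t,f,w in(("sleeve",[-70+130*.5,-160,75+130*.866],org,12),("socket",[12,-160,218],yel,20),("handle",hood(.85,[-242,0,23]),blk,18)):
    W=T2W(p,t)
    for k,c in(("side",s),("top",s2)):
        q=proj(c,W)[0];x0,y0=(q-w).astype(int);h=cv2.cvtColor(c["img"][y0:y0+2*w,x0:x0+2*w],cv2.COLOR_RGB2HSV);ys,xs=np.nonzero(f(h))
        print(nm,k,"pred",q.round(1),"n",len(xs),"seen",(xs.mean()+x0,ys.mean()+y0) if len(xs) else None, "min/max",(xs.min()+x0,xs.max()+x0,ys.min()+y0,ys.max()+y0) if len(xs) else "")
E
python3 chk.py
```

```text
t19.48 pos [ 0.3762 -0.1316  0.3978] rpy [-1.798e+02  1.000e-01 -5.030e+01] F [0.7 0.4 0. ] op 0.0264 gf 0.0 q [  9. -11. -13.  -0. -88.  30.]
sleeve side pred [327.5 201.9] n 36 seen (np.float64(327.6111111111111), np.float64(201.19444444444446)) min/max (np.int64(325), np.int64(330), np.int64(196), np.int64(206))
sleeve top pred [302.6 176.9] n 0 seen None min/max 
socket side pred [331.9 190.7] n 155 seen (np.float64(328.7806451612903), np.float64(187.58064516129033)) min/max (np.int64(320), np.int64(338), np.int64(178), np.int64(195))
socket top pred [299.8 171.6] n 121 seen (np.float64(298.26446280991735), np.float64(172.8181818181818)) min/max (np.int64(290), np.int64(306), np.int64(166), np.int64(179))
handle side pred [278.3 156.1] n 136 seen (np.float64(282.13235294117646), np.float64(153.76470588235293)) min/max (np.int64(265), np.int64(295), np.int64(145), np.int64(165))
handle top pred [273.4 212.1] n 676 seen (np.float64(275.448224852071), np.float64(215.70414201183434)) min/max (np.int64(255), np.int64(290), np.int64(194), np.int64(229))
```

```bash
python3 - <<'E'
from h import *
s,s2=pickle.load(open("s5.pkl","rb"))
s0,_=pickle.load(open("s1.pkl","rb"))
def dark(im,th):
    g=cv2.cvtColor(im,cv2.COLOR_RGB2GRAY).astype(np.float32)
    q=proj(s,T2W(p,[hood(th,[-242,y,23]) for y in np.linspace(-40,40,40)])).astype(np.float32)
    return cv2.remap(g,q[:,:1],q[:,1:],cv2.INTER_LINEAR).mean()
for im,a in((s["img"],np.arange(.78,.95,.01)),(s0["img"],np.arange(1.6,1.76,.01))):
    print([(round(t,2),int(dark(im,t))) for t in a])
S=pickle.load(open("s0.pkl","rb"))["side"]["img"];print([(round(t,2),int(dark(S,t))) for t in np.arange(-.08,.08,.01)])
E
```

```text
[(np.float64(0.78), 127), (np.float64(0.79), 125), (np.float64(0.8), 121), (np.float64(0.81), 114), (np.float64(0.82), 99), (np.float64(0.83), 75), (np.float64(0.84), 49), (np.float64(0.85), 31), (np.float64(0.86), 34), (np.float64(0.87), 58), (np.float64(0.88), 90), (np.float64(0.89), 118), (np.float64(0.9), 132), (np.float64(0.91), 133), (np.float64(0.92), 126), (np.float64(0.93), 117), (np.float64(0.94), 114)]
[(np.float64(1.6), 64), (np.float64(1.61), 62), (np.float64(1.62), 59), (np.float64(1.63), 55), (np.float64(1.64), 50), (np.float64(1.65), 46), (np.float64(1.66), 41), (np.float64(1.67), 37), (np.float64(1.68), 34), (np.float64(1.69), 33), (np.float64(1.7), 33), (np.float64(1.71), 34), (np.float64(1.72), 38), (np.float64(1.73), 42), (np.float64(1.74), 48), (np.float64(1.75), 55)]
[(np.float64(-0.08), 73), (np.float64(-0.07), 76), (np.float64(-0.06), 79), (np.float64(-0.05), 81), (np.float64(-0.04), 80), (np.float64(-0.03), 76), (np.float64(-0.02), 67), (np.float64(-0.01), 56), (np.float64(-0.0), 46), (np.float64(0.01), 41), (np.float64(0.02), 40), (np.float64(0.03), 42), (np.float64(0.04), 43), (np.float64(0.05), 43), (np.float64(0.06), 44), (np.float64(0.07), 47)]
```

The handle shows the hood at about 0.853 rad, with nothing touching it, so it is seated. Handing in.

```bash
python3 -c "
from plant import ctrl
print(ctrl.close_job())"
```

```text
the job is handed in; nothing more can be done
None
```

The hood is propped on the rod at about 0.85 rad, with the ball judged home in the yellow socket from a firm stop and that angle rather than a direct view; the gripper is clear, nothing else was handled, and the job is handed in.

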